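Close an air cylinder and hold its rod at half stroke

TASK

The air cylinder in the vise is being put back together: lower its loose square head, not dropping it, over the piston rod and the four tie rods until it sits flush on the barrel, with its air fitting on the same side as the lower cap's, and let go of it. Then grip the piston rod and draw it straight up by half its stroke, 35 mm, without letting it bind or drag the head up, and finish there with the rod held steady in the gripper, so that the nuts can be tightened with the rod centring the head. Leave everything else on the bench where it is.

Things in the scene. Friction and masses are not known exactly. Their poses are not given: they have to be found in the camera images.
- vise: Grey drill-press vise, fixed, bed 90 x 240 mm along its y; its jaws (70 mm wide, 62 mm high) hold the lower half of an air cylinder upright. Origin on the bench under the cylinder's axis. The screw's T-bar reaches 155 mm to -y. Lower cap: 56 mm square, 42 to 70 mm up. Barrel: aluminium tube, 45 mm outside, bore 40 mm, 70 to 165 mm up.
- barrel_rim (a point): Centre of the barrel's upper rim, on the cylinder's axis, 165 mm over the bench; axes as the vise's: z up along the bore, x to the side of the lower fitting. Around it four fixed steel tie rods, 6 mm across, stand at x = +-19, y = +-19 mm and end 40 mm over the rim, tapered over the last 6 mm.
- lower_fitting (a point): Outer end of the lower cap's air fitting (brass and blue, 13 mm across), 44 mm from the axis to the vise's +x, 56 mm over the bench.
- head_center (a point): Centre (half-way up) of the loose aluminium head, 56 x 56 mm, 30 mm high, about 0.24 kg, flat on the mat. z is up, x points to its air fitting; grip its plain faces at +-y, 56 mm apart. A 17 mm hole in the middle passes the 16 mm piston rod; 7.2 mm holes at x = +-19, y = +-19 mm pass the tie rods. Flush on the barrel, this point is 15 mm over the rim.
- head_fitting (a point): Outer end of the head's air fitting (brass and blue, 13 mm across, stands out 16 mm from the +x face), 44 mm from the head's centre, half-way up.
- rod_end (a point): Centre of the piston rod's upper end; z points up along the rod. Steel, 16 mm across, last 4 mm tapered to 11 mm. At the start the piston stands on the bottom and this end is 70 mm over the rim (40 mm over the seated head's top, 30 mm over the tie rods' tips). Stroke 70 mm: at half stroke this end is 105 mm over the rim.
- rod: The loose piston and rod, 165 mm long, about 0.35 kg; origin at the centre of the piston's underside, hidden in the barrel; z up along the rod. The piston is 39 mm across and 25 mm high in the 40 mm bore. It slides freely if pulled along the axis.
- head: The same loose head; origin at the centre of its underside, axes as head_center's.
- mat: Green rubber mat, 220 x 160 x 4 mm, fixed on the bench; the head and a seal ring lie on it. Origin at the centre of its underside.
- seal: Spare black rubber seal ring, 42 mm across, 7 mm high, lying on the mat, a bystander; origin under its middle.
- nut_tray: Red tray 110 x 80 x 22 mm with four nuts, a bystander; origin under its middle.
- wrench: Steel spanner 140 mm long, a bystander; origin under its middle.
- mallet: White-faced mallet, 300 mm long, wooden handle, a bystander; origin under its middle.
- file: Flat file, 330 mm long, wooden handle, a bystander; origin under its middle.
- oil_can: Red oil can, 64 mm across, 165 mm high with its spout, a bystander; origin under its middle.
- grease_tin: Yellow tin, 80 mm across, 50 mm high, a bystander; origin under its middle.

How it is judged:
On the way:
1. the head sits flush on the barrel over rod and tie rods, fittings on one side, and is let go (z of head_center in the frame of barrel_rim between 0.0125 and 0.0165 m and horizontal distance between head_center and barrel_rim below 0.003 m and angle between head_center's own z axis and vertical below 0.035 rad and horizontal distance between head_fitting and lower_fitting below 0.008 m and contact force between the fingers and head below 0.3 N and z of rod_end in the frame of barrel_rim below 0.078 m), for 0.3 s.
At the end, for the whole second after the job is handed in: Head flush on the barrel (1.5 mm in height, 3 mm sideways, 2 degrees), its fitting above the lower one (8 mm); the fingers hold the rod (over 2 N), drawn out 27 to 43 mm, upright within 1.7 degrees, at rest, not binding (under 12 N against head and barrel) (z of head_center in the frame of barrel_rim between 0.0125 and 0.0165 m and horizontal distance between head_center and barrel_rim below 0.003 m and angle between head_center's own z axis and vertical below 0.035 rad and horizontal distance between head_fitting and lower_fitting below 0.008 m and z of rod_end in the frame of barrel_rim between 0.097 and 0.113 m and angle between rod_end's own z axis and vertical below 0.03 rad and contact force between the fingers and rod above 2 N and contact force between rod and head below 12 N and contact force between rod and vise below 12 N and linear speed of rod below 0.01 m/s); the arm keeps its last pose, push and grip.
It fails at once if the rod is drawn up while the head is off the barrel, or drags the head up (z of rod_end in the frame of barrel_rim above 0.08 m and z of head_center in the frame of barrel_rim above 0.0185 m).
It fails at once if the head is dropped onto the barrel (distance between head_center and barrel_rim below 0.045 m and linear speed of head above 0.4 m/s).
It fails at once if something else on the bench is disturbed (distance of any of seal, nut_tray, wrench, mallet, file, oil_can, grease_tin from where it was at the start of the episode above 0.02 m).
It also fails if it takes over 58 s, if anything falls off the work surface, if the arm or the gripper's body presses on something with over 40 N, if the wrist force passes 120 N, or if a joint passes its speed limit or range.

ROBOT

A 6-joint arm with a two-finger parallel gripper is mounted at the origin on the work surface. World frame = base frame: x ahead of the robot, y to its left, z up, the work surface at z = 0. Lengths are in m, angles in rad, forces in N, time in s.
With the tool pointing down it reaches from about 0.3 to 0.875 m from the base axis. Payload 6.4 kg.
Tool frame: the origin (TCP) lies midway between the tips of the shut fingers; the grasp point (between the pads) lies 19 mm behind it; z points along the fingers, y is the direction in which the jaws open and shut (so a half turn about z gives the same grasp; the last joint's range is limited). The gripper opens to 85 mm and grips with 20 to 120 N. Pads are 22 mm wide; open, the fingers measure 114 mm over their backs; the gripper's body (76 mm by 85 mm) begins 54 mm behind the grasp point. The pads swing forward as they close: fully open they stand 13 mm farther back than shut.
Start: joints at [-1.527, 0.181, 1.607, -0, 1.354, -0.206], TCP at [0.142, -0.557, 0.231] pointing down, gripper open.
Joint ranges: [-2.99, 2.99], [-0.89, 2.07], [0.3, 2.58], [-1.14, 4.28], [0, 2.63], [-3.12, 3.12]. Speed limits (rad/s): [2.57, 2.57, 3.01, 3.14, 3.14, 3.14].

INTERFACE

Orientations are given as a unit quaternion [w, x, y, z].
In Python, from bench import ctrl gives the robot as it stands.
- The arm moves only by the tool apply_moves, never from a script. Its argument "plan" is a list of rows, each an object with "translation": the shift along the tool's x, y, z in m, a list of three; "angular": the turn, a rotation vector about the tool's x, y, z in rad, a list of three; "hand": the finger opening in m, from 0 to 0.0854. In form: [{"translation": [x, y, z], "angular": [rx, ry, rz], "hand": hand}, ...]. A call has 1 to 10 rows; each row shifts and turns the commanded pose from where the row before left it, along the tool's axes as they then stand; what a row does not reach is not made up. A row lasts 1/8 s, in which the tool goes at most 62.5 mm and 10.7 degrees, less where a joint would pass 70% of its speed; a pose out of reach is approached as far as the arm can. A call with a gripper value outside its range is refused whole. The fingers move at their own pace and stop on an object; the grip force is fixed at half the most. Time passes only in rows, so rows that do not move let the fingers close. It gives the time, the measured TCP pose, the force and the opening at its end, in the units of the state.
- ctrl.get_obs(): the state, without advancing time (a new reading comes with each control period).
- ctrl.camera(name): name is "side" or "top" or "wrist"; returns a dict with "img" (384x512x3 uint8, red, green, blue), "K" (3x3 intrinsics, pixels), "eye" and "orientation" of the camera in the world. Camera axes: x right, y up, looking along -z (the intrinsics and any distortion apply to the point x, -y, -z); pixel columns grow to the right and rows downward; lengths in m; the calibration is good to about 2 mm. A picture is of the moment at which its call begins. There is no depth.
- ctrl.hand_in(): hands the job in, once; it reports no verdict.
The state is a dict: "time_s": time; "q": joint angles; "dq": joint speeds; "joint_efforts": joint torques, N m; "eef_pos": TCP position; "eef_rot": TCP orientation; "wrist_force": force on the tool from outside, world axes, zero at the start; "torque": the same for the moment, N m; "opening": opening from 0.0 (shut) to 1.0 (fully open).
Only numpy, scipy, OpenCV 4.12 (cv2) and the standard library are available. Lean on these libraries where they do the work, as an engineer would, in place of code of your own. Each camera call takes 0.05 s, during which the arm holds its last target.

## Working session

There is one attempt and no reset: what is moved stays moved. The work goes in short steps, Python scripts to look and compute and a tool call to move; the robot and the scene stay as the last step left them, time stands still between calls to the robot, and variables do not carry over. Pictures are saved under pics/ and viewed, and the job is handed in when it is done.

Besides the shell and the picture viewer there is one more tool, called after "Request:" in YAML: its name, and indented under it one key for each argument. apply_moves: Moves the arm, as the interface text tells. Its arguments: {"type":"object","properties":{"plan":{"type":"array","items":{"type":"object","properties":{"translation":{"type":"array","items":{"type":"number"}},"angular":{"type":"array","items":{"type":"number"}},"hand":{"type":"number"}}}}},"required":["plan"]}

```bash
ls; mkdir -p pics; python3 - <<'E'
from bench import ctrl
import cv2
print(ctrl.get_obs())
for n in ["side","top","wrist"]:
    c=ctrl.camera(n); cv2.imwrite(f"pics/{n}0.png",c["img"][:,:,::-1]); print(n,c["K"],c["eye"],c["orientation"],[k for k in c])
E
```

```text
pics
{'time_s': 0.0, 'q': array([-1.52727996e+00,  1.81537547e-01,  1.60799626e+00, -2.24980896e-05,
        1.35374796e+00, -2.06322388e-01]), 'dq': array([-0.00176485,  0.0004929 ,  0.0014369 ,  0.00174506,  0.00036414,
        0.00091032]), 'joint_efforts': array([-3.65592075e-05, -4.44874048e+01, -3.51328325e+01, -3.23592021e-04,
        9.11946263e-03,  1.99931173e-05]), 'eef_pos': array([ 0.14214137, -0.5566056 ,  0.23039177]), 'eef_rot': array([-8.42652477e-04,  9.92207059e-01,  1.24597107e-01,  5.77268114e-05]), 'wrist_force': array([-0.15517337, -0.69342687,  0.18021789]), 'torque': array([0.05336775, 0.00202112, 0.00839985]), 'opening': 0.9993524191111037}
side [[424.10115856   0.         253.21829261]
 [  0.         424.10115856 192.45836574]
 [  0.           0.           1.        ]] [0.2055705  1.02164271 0.85543399] [-0.14197395 -0.07059174  0.46995994  0.8683305 ] ['img', 'K', 'eye', 'orientation']
top [[459.07819109   0.         257.45600325]
 [  0.         459.07819109 193.99686709]
 [  0.           0.           1.        ]] [0.34571962 0.00880309 1.68348152] [-0.7042619  -0.04454607  0.04631871  0.70702574] ['img', 'K', 'eye', 'orientation']
wrist [[287.73012278   0.         257.19179482]
 [  0.         287.73012278 193.01805851]
 [  0.           0.           1.        ]] [ 0.21223148 -0.5397826   0.37277471] [ 0.78200991 -0.11201262  0.08855277 -0.60668944] ['img', 'K', 'eye', 'orientation']
```

View pics/side0.png

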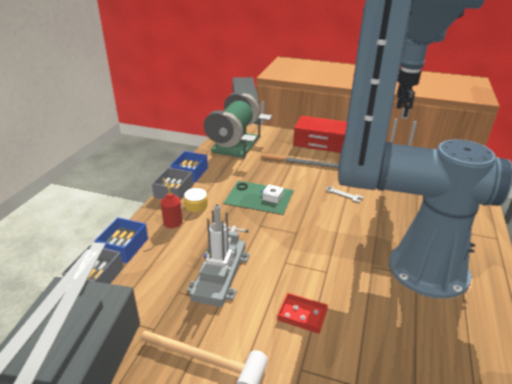

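View pics/top0.png

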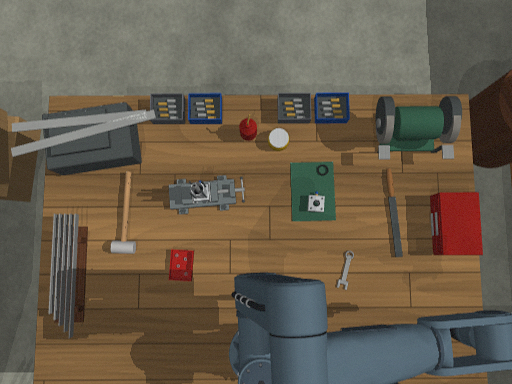

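View pics/wrist0.png

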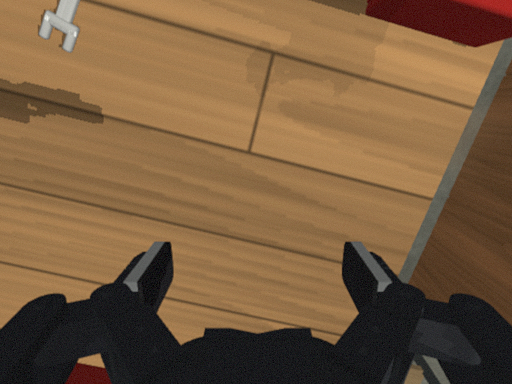

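```bash
cat > h.py <<'E'
import numpy as np, cv2
from scipy.spatial.transform import Rotation as R
def rot(q): return R.from_quat([q[1],q[2],q[3],q[0]])
def ray(c,u,v):
    K=c["K"]; d=np.array([(u-K[0,2])/K[0,0],-(v-K[1,2])/K[1,1],-1.]); return rot(c["orientation"]).apply(d)
def at(c,u,v,z):
    d=ray(c,u,v); e=np.array(c["eye"]); return e+d*(z-e[2])/d[2]
def proj(c,p):
    x=rot(c["orientation"]).inv().apply(np.atleast_2d(p)-np.array(c["eye"])); K=c["K"]
    return np.c_[K[0,0]*x[:,0]/-x[:,2]+K[0,2], K[1,1]*(-x[:,1])/-x[:,2]+K[1,2]]
E
python3 - <<'E'
from h import *
from bench import ctrl
import pickle
c=ctrl.camera("top");s=ctrl.camera("side");pickle.dump((c,s),open("c0.pkl","wb"))
print(at(c,316,203,.034),at(c,200,190,.2))
a=cv2.resize(c["img"][165:225,160:250,::-1],None,fx=8,fy=8,interpolation=cv2.INTER_CUBIC)
cv2.imwrite("pics/tv.png",a)
a=cv2.resize(c["img"][155:225,280:345,::-1],None,fx=8,fy=8,interpolation=cv2.INTER_CUBIC)
cv2.imwrite("pics/th.png",a)
a=cv2.resize(s["img"][170:310,180:300,::-1],None,fx=4,fy=4,interpolation=cv2.INTER_CUBIC)
cv2.imwrite("pics/sv.png",a)
E
```

```text
[ 0.52538309 -0.207268    0.034     ] [0.55138194 0.19200043 0.2       ]
```

View pics/tv.png

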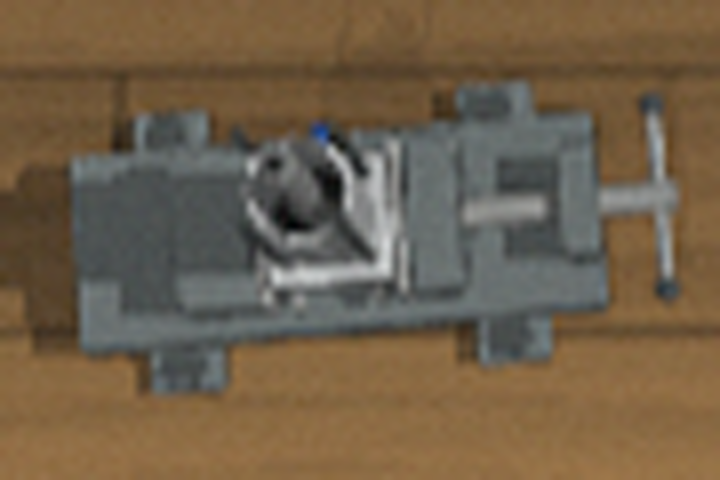

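View pics/th.png

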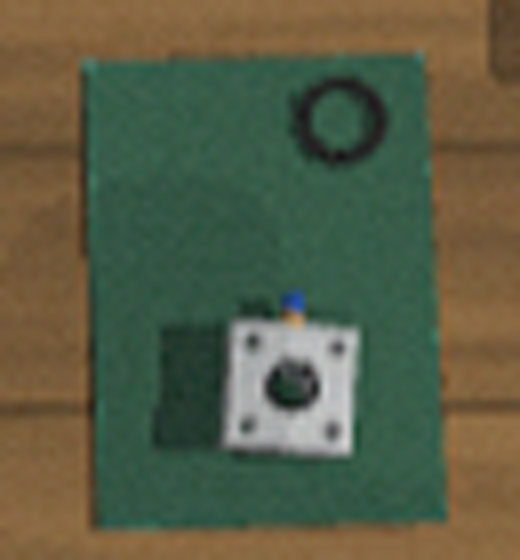

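View pics/sv.png

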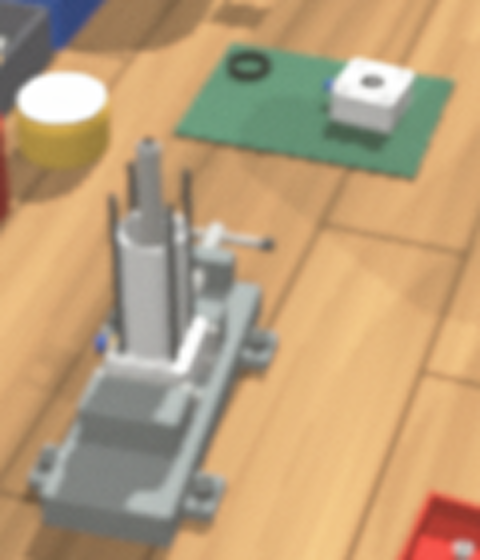

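```bash
python3 - <<'E'
from h import *
import pickle
from bench import ctrl
c,s=pickle.load(open("c0.pkl","rb"))
# head: holes in crop px (8x; crop origin 280,155)
hp=np.array([(253,342),(338,348),(332,430),(247,425)])
P=np.array([at(c,280+(u+.5)/8-.5,155+(v+.5)/8-.5,.034) for u,v in hp]); print(P,P.mean(0))
f=at(c,280+293/8-.5,155+300/8-.5,.026);print("fit",f)
d=P[0]-P[3]+P[1]-P[2];print("yaw",np.arctan2(d[1],d[0]), [np.linalg.norm(P[i]-P[i-1]) for i in range(4)])
# vise base corners
vp=[(72,160),(592,115),(608,305),(85,352)]
V=np.array([at(c,160+u/8-.5,165+v/8-.5,.02) for u,v in vp]);print(V,V.mean(0))
d=V[0]-V[3]+V[1]-V[2];print("vise yaw",np.arctan2(d[1],d[0]))
d=V[0]-V[1]+V[3]-V[2];print("vise yaw",np.arctan2(-d[0],d[1]))
print("rodend top", at(c,160+283/8,165+165/8,.235))
print("rodend side", at(s,180+149/4,170+143/4,.235), "fit lower side",at(s,180+100/4,170+342/4,.056),"top",at(c,160+320/8,165+133/8,.056))
w=ctrl.camera("wrist"); o=ctrl.get_obs()
r=rot(o["eef_rot"]); print("cam in tool",r.inv().apply(w["eye"]-o["eef_pos"])); M=(r.inv()*rot(w["orientation"])).as_matrix();print(M)
print(r.as_matrix())
E
```

```text
[[ 0.54615883 -0.19026215  0.034     ]
 [ 0.54327829 -0.22868208  0.034     ]
 [ 0.50602832 -0.22515262  0.034     ]
 [ 0.50844143 -0.18683425  0.034     ]] [ 0.52597672 -0.20773278  0.034     ]
fit [ 0.56656128 -0.2095947   0.026     ]
yaw -0.09254016168550716 [np.float64(0.03787285145957525), np.float64(0.038527765458286005), np.float64(0.03741680532206327), np.float64(0.03839427761507054)]
[[0.59710076 0.32978873 0.02      ]
 [0.61708019 0.09185012 0.02      ]
 [0.52940213 0.08433164 0.02      ]
 [0.50881386 0.32204708 0.02      ]] [0.56309924 0.20700439 0.02      ]
vise yaw 0.08650609345678417
vise yaw 0.0850823468234644
rodend top [0.56066527 0.20258725 0.235     ]
rodend side [0.56238538 0.20938794 0.235     ] fit lower side [0.60565255 0.21069626 0.056     ] top [0.60166481 0.21014652 0.056     ]
cam in tool [ 0.07214392  0.00072816 -0.14216545]
[[ 1.03262086e-03  9.59158321e-01  2.82867900e-01]
 [ 9.99998671e-01 -1.34727514e-03  9.17851338e-04]
 [ 1.26146564e-03  2.82866576e-01 -9.59158438e-01]]
[[ 9.68971523e-01  2.47172378e-01 -6.47480845e-05]
 [ 2.47172373e-01 -9.68971348e-01  5.88059668e-04]
 [ 8.26130679e-05 -5.85817010e-04 -9.99999825e-01]]
```

Request:
apply_moves:
  plan:
    - {"translation": [0.0458,-0.0243,0.008],"angular": [0,0,0],"hand": 0.085}
    - {"translation": [0.0458,-0.0243,0.008],"angular": [0,0,0],"hand": 0.085}
    - {"translation": [0.0458,-0.0243,0.008],"angular": [0,0,0],"hand": 0.085}
    - {"translation": [0.0458,-0.0243,0.008],"angular": [0,0,0],"hand": 0.085}
    - {"translation": [0.0458,-0.0243,0.008],"angular": [0,0,0],"hand": 0.085}
    - {"translation": [0.0458,-0.0243,0.008],"angular": [0,0,0],"hand": 0.085}
    - {"translation": [0.0458,-0.0243,0.008],"angular": [0,0,0],"hand": 0.085}
    - {"translation": [0.0458,-0.0243,0.008],"angular": [0,0,0],"hand": 0.085}
    - {"translation": [0.0458,-0.0243,0.008],"angular": [0,0,0],"hand": 0.085}
    - {"translation": [0.0458,-0.0243,0.008],"angular": [0,0,0],"hand": 0.085}

```text
time_s: 1.55
eef_pos: [0.5271, -0.2072, 0.1511]
eef_rot: [0.0, 0.992, 0.125, 0.0]
wrist_force: [-0.0, -0.8, -0.0]
opening: 0.995
```

Request:
apply_moves:
  plan:
    - {"translation": [0,0,0],"angular": [0,0,0.171],"hand": 0.085}
    - {"translation": [0,0,0],"angular": [0,0,0.171],"hand": 0.085}
    - {"translation": [0,0,0],"angular": [0,0,0],"hand": 0.085}

```text
time_s: 1.92
eef_pos: [0.5259, -0.2083, 0.1512]
eef_rot: [-0.0, 0.999, -0.045, -0.0]
wrist_force: [0.0, 0.8, -0.2]
opening: 0.995
```

```bash
cat > snap.py <<'E'
import sys,pickle
from h import *
from bench import ctrl
o=ctrl.get_obs()
c=ctrl.camera(sys.argv[1]); pickle.dump((c,o),open(f"{sys.argv[2]}.pkl","wb"))
cv2.imwrite(f"pics/{sys.argv[2]}.png",cv2.resize(c["img"][:,:,::-1],None,fx=1.5,fy=1.5,interpolation=cv2.INTER_CUBIC))
m=rot(o["eef_rot"]).as_matrix()
np.set_printoptions(precision=4,suppress=True)
print(o["time_s"],o["eef_pos"],"yaw",np.arctan2(m[1,0],m[0,0]),"z",m[:,2],"F",o["wrist_force"],"T",o["torque"],"open",o["opening"]*.0854,"q",o["q"])
E
python3 snap.py wrist w1
```

```text
1.925 [ 0.5259 -0.2083  0.1512] yaw -0.09023103086366975 z [-0.0002  0.0001 -1.    ] F [ 0.0091  0.7722 -0.229 ] T [-0.0144 -0.0019 -0.0068] open 0.08493453008599446 q [-0.5868  0.2447  1.7021 -0.      1.195   1.0742]
```

View pics/w1.png

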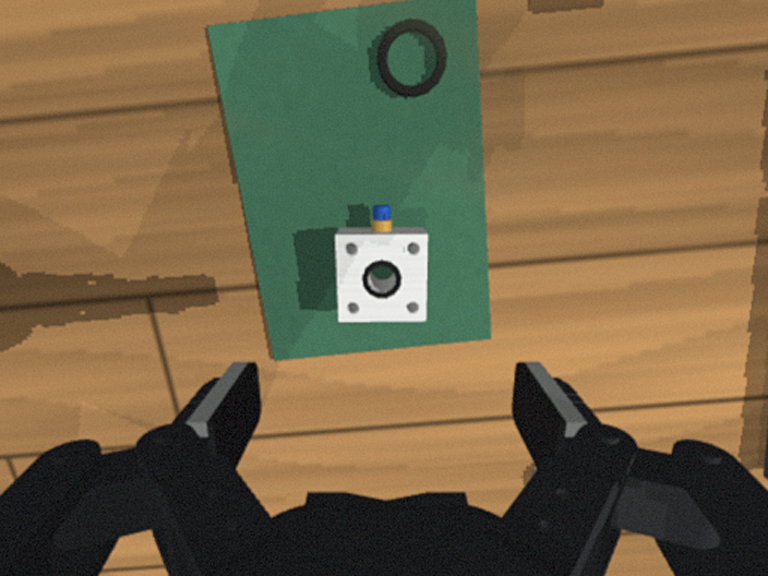

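The wrist view shows the head with its hole at about (382,278), the corner holes near (351,248), (414,248), (353,308) and (413,307), and the fitting up-image. I'll measure it.

```bash
python3 - <<'E'
from h import *
import pickle
np.set_printoptions(precision=4,suppress=True)
c,o=pickle.load(open("w1.pkl","rb"))
g=cv2.cvtColor(c["img"],cv2.COLOR_RGB2GRAY)
m=(g>170).astype(np.uint8); m[:140]=0;m[225:]=0;m[:,:215]=0;m[:,295:]=0
cv2.imwrite("pics/m1.png",cv2.resize(m[140:225,215:295]*255,None,fx=6,fy=6))
cs,_=cv2.findContours(m,cv2.RETR_EXTERNAL,cv2.CHAIN_APPROX_NONE); k=max(cs,key=cv2.contourArea); print(cv2.minAreaRect(k))
# holes: dark blobs centroid w/ intensity weights
P=[]
for u,v in [(351,248),(414,248),(413,307),(353,308)]:
    u=u/1.5;v=v/1.5;x0,y0=int(round(u))-6,int(round(v))-6
    p=200-np.minimum(g[y0:y0+13,x0:x0+13].astype(float),200); p[p<30]=0
    yy,xx=np.mgrid[y0:y0+13,x0:x0+13]; uv=((p*xx).sum()/p.sum(),(p*yy).sum()/p.sum()); 
    P.append(at(c,*uv,.034)); print(uv,P[-1])
P=np.array(P);print(P.mean(0),[np.linalg.norm(P[i]-P[i-1]) for i in range(4)])
d=P[0]-P[3]+P[1]-P[2];print("yaw",np.arctan2(d[1],d[0]))
print(at(c,381/1.5,206/1.5,.025))
r=rot(o["eef_rot"]);print("in tool",r.inv().apply(P.mean(0)-o["eef_pos"]))
E
```

```text
((254.0, 185.0), (58.0, 60.0), 90.0)
(np.float64(233.72992181947407), np.float64(165.2831082681829)) [ 0.5499 -0.1893  0.034 ]
(np.float64(274.8685997910136), np.float64(165.0592998955068)) [ 0.5467 -0.2268  0.034 ]
(np.float64(274.415), np.float64(204.4728125)) [ 0.5089 -0.2236  0.034 ]
(np.float64(234.83168927250307), np.float64(204.75215782983972)) [ 0.5119 -0.1861  0.034 ]
[ 0.5293 -0.2065  0.034 ] [np.float64(0.038086660542397295), np.float64(0.037604632396702795), np.float64(0.03800797229207451), np.float64(0.03766730408310493)]
yaw -0.08401952960439438
[ 0.5725 -0.2099  0.025 ]
in tool [ 0.0033 -0.0021  0.1172]
```

View pics/m1.png

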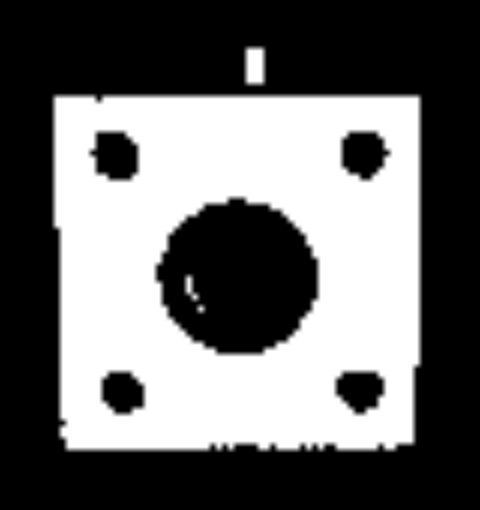

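Request:
apply_moves:
  plan:
    - {"translation": [0.002,-0.0015,0.04],"angular": [0,0,-0.005],"hand": 0.085}
    - {"translation": [0,0,0.04],"angular": [0,0,0],"hand": 0.085}
    - {"translation": [0,0,0.035],"angular": [0,0,0],"hand": 0.085}
    - {"translation": [0,0,0.027],"angular": [0,0,0],"hand": 0.085}
    - {"translation": [0,0,0],"angular": [0,0,0],"hand": 0.065}
    - {"translation": [0,0,0],"angular": [0,0,0],"hand": 0.065}

```text
time_s: 2.72
eef_pos: [0.5286, -0.2078, 0.0104]
eef_rot: [0.0, 0.999, -0.043, 0.001]
wrist_force: [-0.0, -0.5, 0.3]
opening: 0.762
```

```bash
python3 snap.py wrist w2
```

```text
2.725 [ 0.5286 -0.2078  0.0104] yaw -0.08608005719570426 z [ 0.0012 -0.0008 -1.    ] F [-0.0117 -0.5131  0.2827] T [ 0.0226 -0.0404  0.0067] open 0.06507987630600282 q [-0.5834  0.4601  1.7533  0.      0.9268  1.0735]
```

View pics/w2.png

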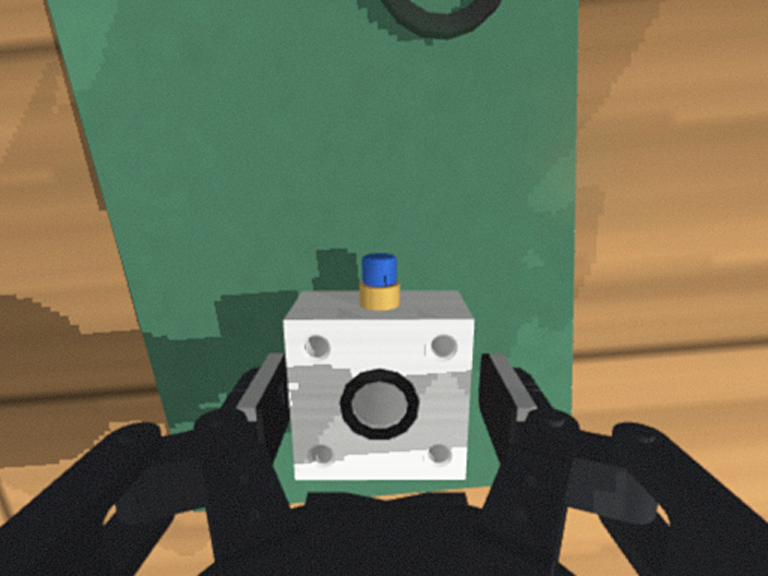

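Request:
apply_moves:
  plan:
    - {"translation": [0,0,0],"angular": [0,0,0],"hand": 0.04}
    - {"translation": [0,0,0],"angular": [0,0,0],"hand": 0.04}
    - {"translation": [0,0,0],"angular": [0,0,0],"hand": 0.04}
    - {"translation": [0,0,0],"angular": [0,0,0],"hand": 0.04}

```text
time_s: 3.28
eef_pos: [0.5294, -0.208, 0.0114]
eef_rot: [0.001, 0.999, -0.043, 0.002]
wrist_force: [-1.0, 0.5, 5.9]
opening: 0.641
```

```bash
python3 snap.py wrist w3
```

```text
3.275 [ 0.5294 -0.208   0.0114] yaw -0.08676186784552038 z [ 0.003  -0.0018 -1.    ] F [-1.0056  0.4866  5.9028] T [ 0.2984  0.0763 -0.0228] open 0.05474621825073972 q [-0.583   0.4585  1.7529  0.0002  0.9267  1.0745]
```

View pics/w3.png

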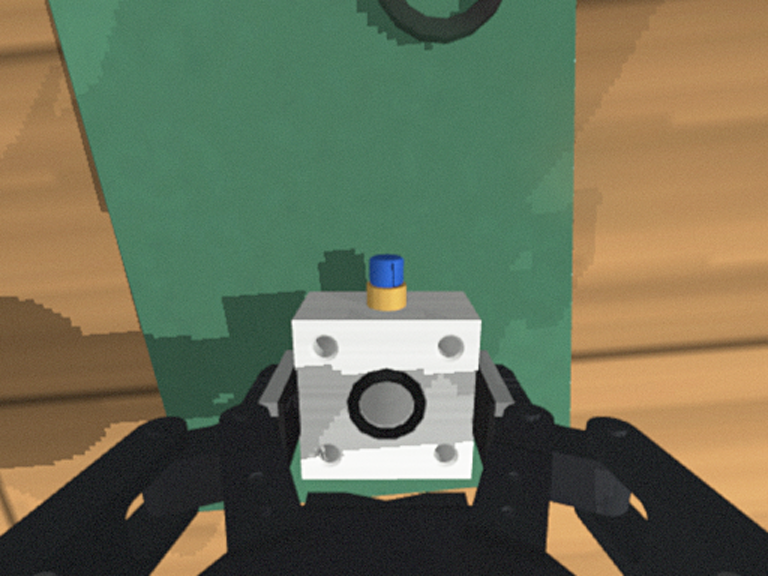

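Request:
apply_moves:
  plan:
    - {"translation": [0,0,-0.02],"angular": [0,0,0],"hand": 0.04}
    - {"translation": [0,0,-0.045],"angular": [0,0,0],"hand": 0.04}
    - {"translation": [0,0,-0.055],"angular": [0,0,0],"hand": 0.04}
    - {"translation": [0,0,-0.055],"angular": [0,0,0],"hand": 0.04}
    - {"translation": [0,0,-0.055],"angular": [0,0,0],"hand": 0.04}
    - {"translation": [0,0,-0.04],"angular": [0,0,0],"hand": 0.04}

```text
time_s: 4.08
eef_pos: [0.5281, -0.2072, 0.2836]
eef_rot: [0.001, 0.999, -0.043, 0.002]
wrist_force: [0.4, -0.7, -3.6]
opening: 0.639
```

Request:
apply_moves:
  plan:
    - {"translation": [-0.0066,-0.0462,0],"angular": [0,0,0],"hand": 0.04}
    - {"translation": [-0.0066,-0.0461,0],"angular": [0,0,0],"hand": 0.04}
    - {"translation": [-0.0066,-0.0461,0],"angular": [0,0,0],"hand": 0.04}
    - {"translation": [-0.0066,-0.0461,0],"angular": [0,0,0],"hand": 0.04}
    - {"translation": [-0.0066,-0.0461,0],"angular": [0,0,0],"hand": 0.04}
    - {"translation": [-0.0066,-0.0461,0],"angular": [0,0,0],"hand": 0.04}
    - {"translation": [-0.0066,-0.0461,0],"angular": [0,0,0],"hand": 0.04}
    - {"translation": [-0.0066,-0.0461,0],"angular": [0,0,0],"hand": 0.04}
    - {"translation": [-0.0066,-0.0461,0],"angular": [0,0,0],"hand": 0.04}
    - {"translation": [0,0,0],"angular": [0,0,-0.171],"hand": 0.04}

```text
time_s: 5.32
eef_pos: [0.5037, 0.2144, 0.2803]
eef_rot: [-0.0, 0.999, 0.046, 0.0]
wrist_force: [0.7, -1.2, -3.4]
opening: 0.643
```

Request:
apply_moves:
  plan:
    - {"translation": [0,0,0],"angular": [0,0,0],"hand": 0.04}
    - {"translation": [0,0,0],"angular": [0,0,0],"hand": 0.04}

```text
time_s: 5.58
eef_pos: [0.5048, 0.2109, 0.2798]
eef_rot: [0.0, 0.999, 0.04, 0.0]
wrist_force: [0.1, -0.3, -3.5]
opening: 0.643
```

```bash
python3 snap.py wrist w4; python3 snap.py side s4
```

```text
5.575 [0.5048 0.2109 0.2798] yaw 0.08013191240452439 z [ 0.0004 -0.0001 -1.    ] F [ 0.0726 -0.2644 -3.474 ] T [0.0052 0.0266 0.0161] open 0.05492367718810016 q [ 0.1789  0.0803  1.6206 -0.0001  1.4404  1.6696]
5.625 [0.5049 0.2108 0.2797] yaw 0.0804274424199769 z [ 0.0003 -0.     -1.    ] F [ 0.7177  0.2137 -2.8716] T [ 0.0101  0.0378 -0.0233] open 0.05512123153326708 q [ 0.1786  0.0805  1.6206 -0.0001  1.4402  1.669 ]
```

View pics/w4.png

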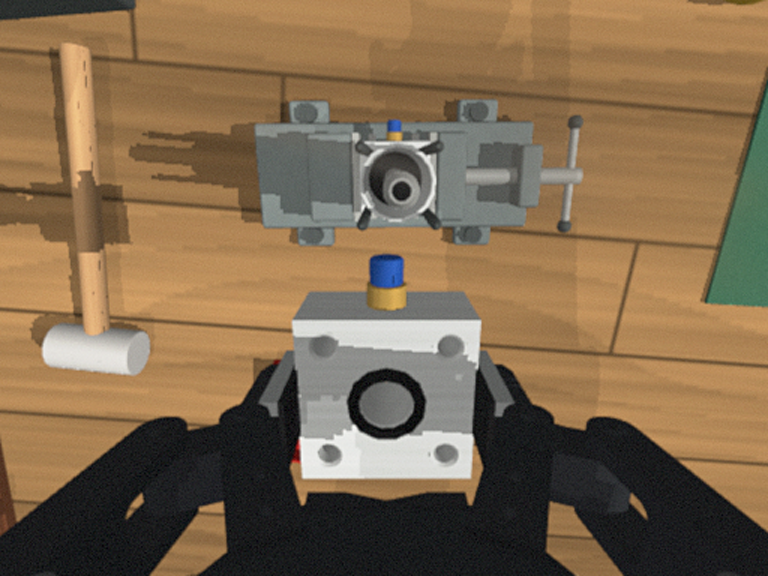

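View pics/s4.png

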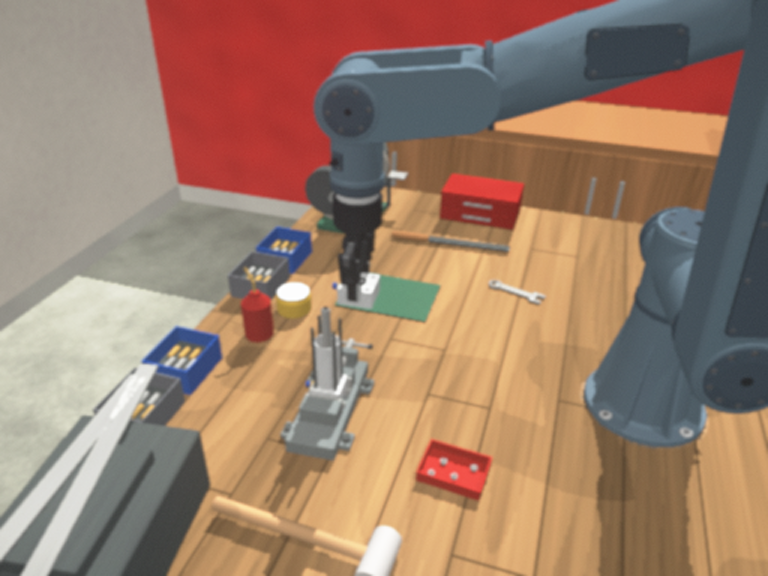

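```bash
python3 - <<'E'
from h import *
import pickle
c,o=pickle.load(open("w4.pkl","rb"))
cv2.imwrite("pics/w4z.png",cv2.resize(c["img"][75:160,220:310,::-1],None,fx=7,fy=7,interpolation=cv2.INTER_CUBIC))
cv2.imwrite("pics/w4h.png",cv2.resize(c["img"][165:325,180:335,::-1],None,fx=3.7,fy=3.7,interpolation=cv2.INTER_CUBIC))
E
```

```text
(no output)
```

View pics/w4z.png

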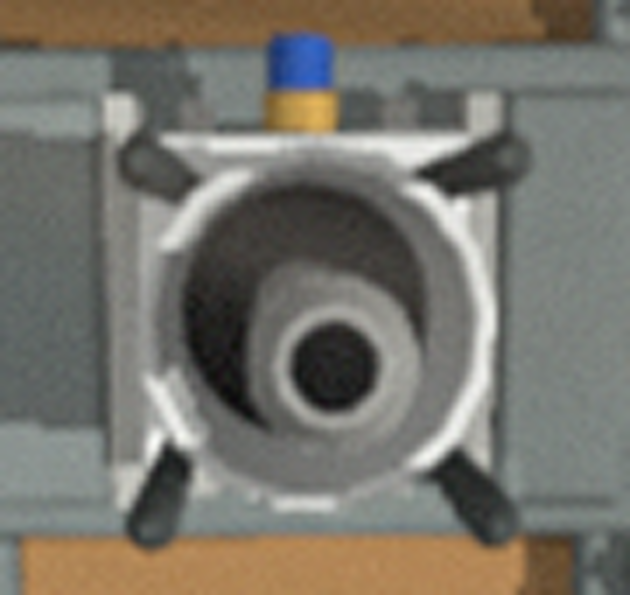

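View pics/w4h.png

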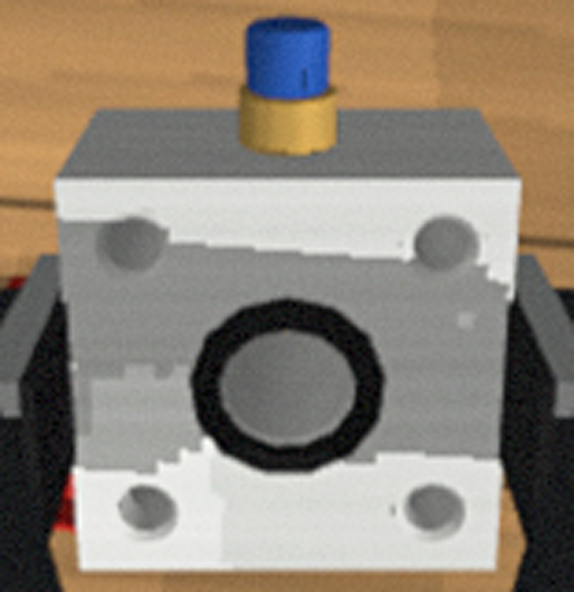

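```bash
cat > fit.py <<'E'
from h import *
import pickle
from scipy.optimize import least_squares
np.set_printoptions(precision=4,suppress=True)
c,o=pickle.load(open("w4.pkl","rb"))
unz=lambda p,ox,oy,f:np.array([(ox+(u+.5)/f-.5,oy+(v+.5)/f-.5) for u,v in p])
tv=unz([(335,366),(142,160),(510,157),(495,522),(152,525)],220,75,7)
th=unz([(133,244),(446,244),(434,509),(147,509),(288,385)],180,165,3.7)
V0=np.array([[0,0,.235],[.019,.019,.205],[.019,-.019,.205],[-.019,-.019,.205],[-.019,.019,.205]])
r=rot(o["eef_rot"]); 
def vise(p): 
    return np.c_[V0[:,:2]@np.array([[np.cos(p[2]),np.sin(p[2])],[-np.sin(p[2]),np.cos(p[2])]])+p[:2],V0[:,2]]
f=least_squares(lambda p:(proj(c,vise(p))-tv).ravel(),[.56,.206,.086]);print("vise",f.x,"\n",f.fun.reshape(-1,2))
H0=np.array([[.019,-.019],[.019,.019],[-.019,.019],[-.019,-.019],[0,0]])  # in tool axes (tool y = -world y)
def head(p):
    a=p[2];q=H0@np.array([[np.cos(a),np.sin(a)],[-np.sin(a),np.cos(a)]])+p[:2]
    return r.apply(np.c_[q,np.full(5,p[3])])+o["eef_pos"]
f2=least_squares(lambda p:(proj(c,head(p))-th).ravel(),[0,0,0,-.02]);print("head in tool (x,y,yaw,topz)",f2.x,"\n",f2.fun.reshape(-1,2))
p=np.r_[f.x[:2],0]-o["eef_pos"]; print("vise in tool",r.inv().apply(p))
m=r.as_matrix();print("tool yaw",np.arctan2(m[1,0],m[0,0]),"head yaw world",np.arctan2(m[1,0],m[0,0])-f2.x[2])
# rod alone and ties alone
for s in ([0],[1,2,3,4]):
    g=least_squares(lambda p:np.r_[(proj(c,vise(p))-tv)[s].ravel(),(p[2]-f.x[2])*100],f.x);print(s,g.x)
E
python3 fit.py
```

```text
vise [0.5662 0.2089 0.0862] 
 [[-0.0988 -0.2766]
 [-0.3052 -0.4592]
 [ 0.1972 -0.3132]
 [ 0.8366  0.7107]
 [-0.6064  0.5293]]
head in tool (x,y,yaw,topz) [ 0.0002  0.001  -0.0036 -0.0226] 
 [[ 0.1246  0.1987]
 [-0.2175  0.0385]
 [-0.0529  0.1751]
 [-0.2885  0.2901]
 [ 0.4252 -0.6943]]
vise in tool [0.0609 0.0069 0.2798]
tool yaw 0.08013191240452439 head yaw world 0.08368750455412576
[0] [0.5661 0.2088 0.0862]
[1, 2, 3, 4] [0.5663 0.2089 0.0862]
```

Request:
apply_moves:
  plan:
    - {"translation": [0.03,0.003,0],"angular": [0,0,-0.005],"hand": 0.04}
    - {"translation": [0.0307,0.003,0],"angular": [0,0,0],"hand": 0.04}
    - {"translation": [0,0,0.012],"angular": [0,0,0],"hand": 0.04}
    - {"translation": [0,0,0.012],"angular": [0,0,0],"hand": 0.04}
    - {"translation": [0,0,0],"angular": [0,0,0],"hand": 0.04}
    - {"translation": [0,0,0],"angular": [0,0,0],"hand": 0.04}

```text
time_s: 6.42
eef_pos: [0.5655, 0.2108, 0.2555]
eef_rot: [-0.0, 0.999, 0.044, 0.0]
wrist_force: [0.3, 1.1, -2.3]
opening: 0.642
```

```bash
python3 snap.py wrist w5; python3 snap.py side s5;  python3 - <<'E'
from h import *
import pickle
c,o=pickle.load(open("s5.pkl","rb"))
cv2.imwrite("pics/s5z.png",cv2.resize(c["img"][140:290,170:290,::-1],None,fx=4,fy=4,interpolation=cv2.INTER_CUBIC))
E
```

```text
6.425 [0.5655 0.2108 0.2555] yaw 0.08886982324062742 z [ 0.  0. -1.] F [ 0.2545  1.0601 -2.2728] T [-0.0424 -0.0044 -0.0396] open 0.0548033904530722 q [0.1603 0.2245 1.5059 0.     1.4112 1.6422]
6.475 [0.5658 0.2109 0.2559] yaw 0.08895417793602423 z [ 0.0008  0.0002 -1.    ] F [-0.203   0.4077 -3.0213] T [ 0.0006 -0.0542 -0.0251] open 0.05500768207099575 q [0.1604 0.2243 1.5054 0.     1.4111 1.6422]
```

View pics/w5.png

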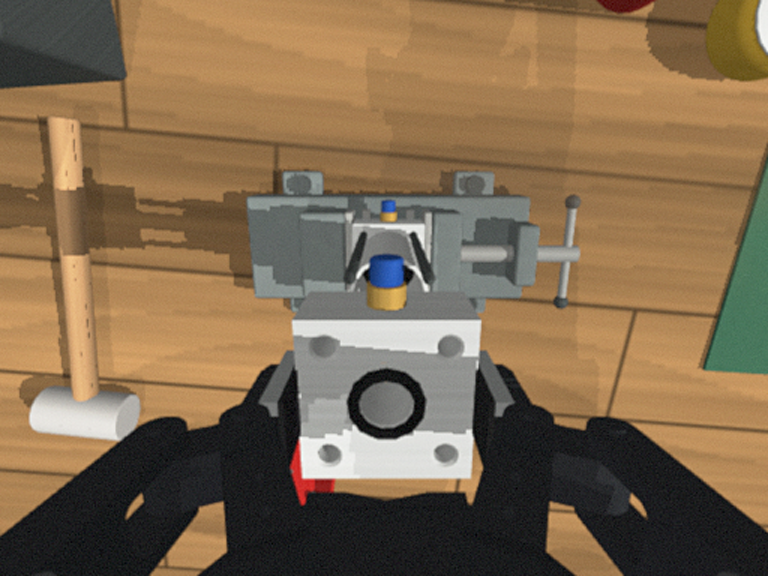

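View pics/s5z.png

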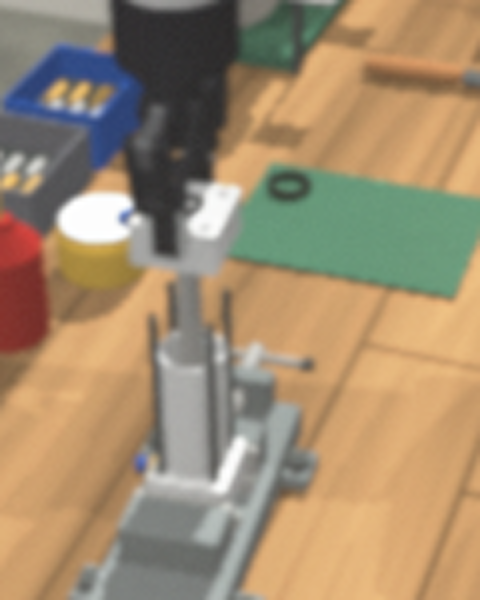

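Request:
apply_moves:
  plan:
    - {"translation": [0,0.0009,0],"angular": [0,0,0.006],"hand": 0.04}
    - {"translation": [0,0,0.005],"angular": [0,0,0],"hand": 0.04}
    - {"translation": [0,0,0.005],"angular": [0,0,0],"hand": 0.04}
    - {"translation": [0,0,0.004],"angular": [0,0,0],"hand": 0.04}
    - {"translation": [0,0,0.003],"angular": [0,0,0],"hand": 0.04}
    - {"translation": [0,0,0],"angular": [0,0,0],"hand": 0.04}

```text
time_s: 7.28
eef_pos: [0.5659, 0.2097, 0.2379]
eef_rot: [0.0, 0.999, 0.041, -0.0]
wrist_force: [0.5, -0.5, -3.7]
opening: 0.643
```

```bash
python3 snap.py wrist w6
```

```text
7.275 [0.5659 0.2097 0.2379] yaw 0.08274348833242672 z [-0.0006 -0.0001 -1.    ] F [ 0.548  -0.5498 -3.7285] T [-0.0172 -0.0052  0.0341] open 0.05489682366501564 q [ 0.1585  0.2385  1.525  -0.      1.3788  1.6465]
```

View pics/w6.png

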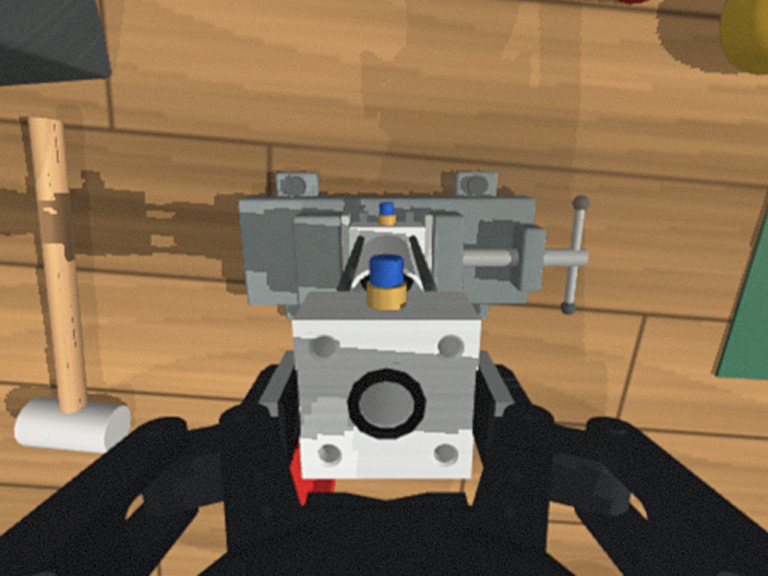

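Request:
apply_moves:
  plan:
    - {"translation": [0,0,0.003],"angular": [0,0,0],"hand": 0.04}
    - {"translation": [0,0,0.003],"angular": [0,0,0],"hand": 0.04}
    - {"translation": [0,0,0.003],"angular": [0,0,0],"hand": 0.04}

```text
time_s: 7.7
eef_pos: [0.566, 0.2098, 0.229]
eef_rot: [0.0, 0.999, 0.041, -0.0]
wrist_force: [-0.3, 0.6, -2.8]
opening: 0.642
```

```bash
python3 snap.py wrist w7
```

```text
7.7 [0.566  0.2098 0.229 ] yaw 0.08278067792693411 z [-0.0001 -0.     -1.    ] F [-0.2992  0.6369 -2.7945] T [-0.0245  0.0103 -0.0301] open 0.05486405487597397 q [0.1585 0.2456 1.5345 0.     1.3617 1.6465]
```

Request:
apply_moves:
  plan:
    - {"translation": [0,0,0.004],"angular": [0,0,0],"hand": 0.04}
    - {"translation": [0,0,0.004],"angular": [0,0,0],"hand": 0.04}
    - {"translation": [0,0,0.003],"angular": [0,0,0],"hand": 0.04}
    - {"translation": [0,0,0],"angular": [0,0,0],"hand": 0.04}

```text
time_s: 8.25
eef_pos: [0.5659, 0.2097, 0.2179]
eef_rot: [0.0, 0.999, 0.041, -0.0]
wrist_force: [0.3, 0.4, -3.1]
opening: 0.641
```

```bash
python3 snap.py wrist w8;python3 - <<'E'
from h import *
import pickle
c,o=pickle.load(open("w8.pkl","rb"))
cv2.imwrite("pics/w8z.png",cv2.resize(c["img"][120:330,180:335,::-1],None,fx=2.8,fy=2.8,interpolation=cv2.INTER_CUBIC))
E
```

```text
8.25 [0.5659 0.2097 0.2179] yaw 0.08276960474715911 z [-0.0006 -0.0001 -1.    ] F [ 0.2618  0.3527 -3.0748] T [-0.0405 -0.078   0.0098] open 0.05475545472641134 q [ 0.1585  0.2553  1.5457 -0.      1.3412  1.6465]
```

View pics/w8z.png

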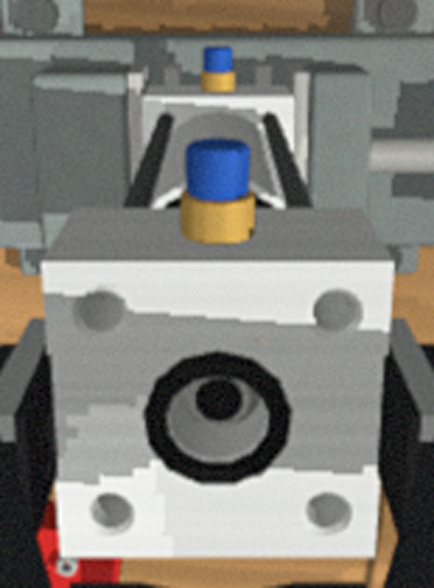

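Request:
apply_moves:
  plan:
    - {"translation": [0,0,0.003],"angular": [0,0,0],"hand": 0.04}
    - {"translation": [0,0,0.003],"angular": [0,0,0],"hand": 0.04}
    - {"translation": [0,0,0.002],"angular": [0,0,0],"hand": 0.04}
    - {"translation": [0,0,0.002],"angular": [0,0,0],"hand": 0.04}

```text
time_s: 8.8
eef_pos: [0.566, 0.2098, 0.2081]
eef_rot: [-0.0, 0.999, 0.041, -0.0]
wrist_force: [-0.1, 0.3, -2.9]
opening: 0.638
```

Request:
apply_moves:
  plan:
    - {"translation": [0,0,0.002],"angular": [0,0,0],"hand": 0.04}
    - {"translation": [0,0,0.002],"angular": [0,0,0],"hand": 0.04}

```text
time_s: 9.05
eef_pos: [0.5661, 0.2098, 0.2042]
eef_rot: [0.0, 0.999, 0.041, 0.0]
wrist_force: [0.6, 0.3, -3.5]
opening: 0.642
```

Request:
apply_moves:
  plan:
    - {"translation": [0,0,0.002],"angular": [0,0,0],"hand": 0.04}
    - {"translation": [0,0,0.002],"angular": [0,0,0],"hand": 0.04}

```text
time_s: 9.3
eef_pos: [0.566, 0.2098, 0.2002]
eef_rot: [-0.0, 0.999, 0.041, -0.0]
wrist_force: [0.4, -0.6, -2.6]
opening: 0.639
```

```bash
python3 snap.py wrist w9;python3 - <<'E'
from h import *
import pickle
c,o=pickle.load(open("w9.pkl","rb"))
cv2.imwrite("pics/w9z.png",cv2.resize(c["img"][120:330,180:335,::-1],None,fx=2.8,fy=2.8,interpolation=cv2.INTER_CUBIC))
E
```

```text
9.3 [0.566  0.2098 0.2002] yaw 0.08276826907981329 z [-0.  0. -1.] F [ 0.4118 -0.5541 -2.5555] T [ 0.0102  0.0631 -0.0045] open 0.05460255388899383 q [0.1585 0.2716 1.5625 0.     1.3075 1.6465]
```

View pics/w9z.png

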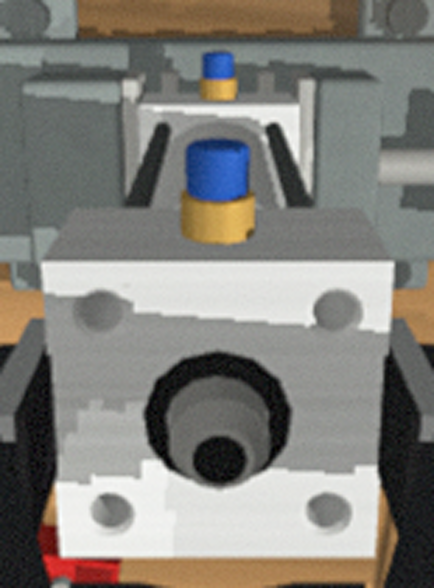

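Request:
apply_moves:
  plan:
    - {"translation": [0,0,0.004],"angular": [0,0,0],"hand": 0.04}
    - {"translation": [0,0,0.004],"angular": [0,0,0],"hand": 0.04}
    - {"translation": [0,0,0.004],"angular": [0,0,0],"hand": 0.04}
    - {"translation": [0,0,0.004],"angular": [0,0,0],"hand": 0.04}

```text
time_s: 9.85
eef_pos: [0.566, 0.2098, 0.1839]
eef_rot: [0.0, 0.999, 0.041, -0.0]
wrist_force: [0.1, 0.2, -2.8]
opening: 0.64
```

Request:
apply_moves:
  plan:
    - {"translation": [0,0,0.004],"angular": [0,0,0],"hand": 0.04}
    - {"translation": [0,0,0.003],"angular": [0,0,0],"hand": 0.04}
    - {"translation": [0,0,0.002],"angular": [0,0,0],"hand": 0.04}

```text
time_s: 10.22
eef_pos: [0.566, 0.2098, 0.1751]
eef_rot: [-0.0, 0.999, 0.041, -0.0]
wrist_force: [-0.0, -0.4, -1.9]
opening: 0.641
```

```bash
python3 snap.py wrist w10
```

```text
10.225 [0.566  0.2098 0.1751] yaw 0.0828272386371016 z [-0.0001 -0.     -1.    ] F [-0.039  -0.3933 -1.8955] T [0.0097 0.0094 0.0459] open 0.054778968697383086 q [0.1585 0.2969 1.584  0.     1.2607 1.6465]
```

Request:
apply_moves:
  plan:
    - {"translation": [0,0,0.001],"angular": [0,0,0],"hand": 0.04}
    - {"translation": [0,0,0.001],"angular": [0,0,0],"hand": 0.04}
    - {"translation": [0,0,0.001],"angular": [0,0,0],"hand": 0.04}

```text
time_s: 10.65
eef_pos: [0.5661, 0.2098, 0.1724]
eef_rot: [-0.0, 0.999, 0.041, 0.0]
wrist_force: [-1.4, -1.0, 4.0]
opening: 0.643
```

Request:
apply_moves:
  plan:
    - {"translation": [0,0,0.001],"angular": [0,0,0],"hand": 0.04}
    - {"translation": [0,0,0],"angular": [0,0,0],"hand": 0.04}

```text
time_s: 10.9
eef_pos: [0.5661, 0.2098, 0.1724]
eef_rot: [0.0, 0.999, 0.041, 0.0]
wrist_force: [-4.2, -1.2, 4.8]
opening: 0.642
```

```bash
python3 snap.py wrist w11;python3 - <<'E'
from h import *
import pickle
c,o=pickle.load(open("w11.pkl","rb"))
cv2.imwrite("pics/w11z.png",cv2.resize(c["img"][120:330,180:335,::-1],None,fx=2.8,fy=2.8,interpolation=cv2.INTER_CUBIC))
E
```

```text
10.9 [0.5661 0.2098 0.1724] yaw 0.08289601003515995 z [ 0.0005 -0.0001 -1.    ] F [-4.1519 -1.2027  4.7882] T [-0.2023  0.6739 -0.0463] open 0.054863213583078954 q [ 0.1586  0.2997  1.5864 -0.0002  1.2551  1.6465]
```

View pics/w11z.png

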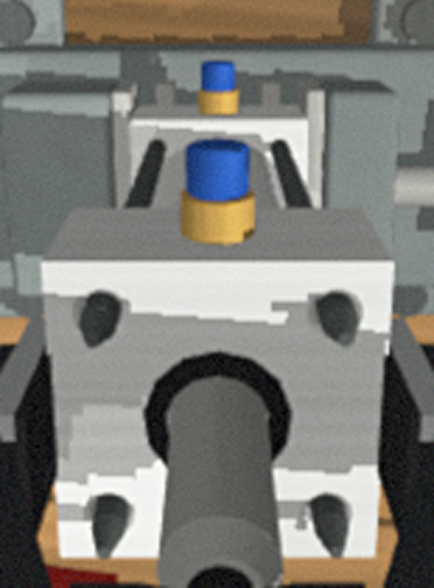

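Request:
apply_moves:
  plan:
    - {"translation": [0,0,0],"angular": [0,0,0],"hand": 0.06}
    - {"translation": [0,0,0],"angular": [0,0,0],"hand": 0.065}
    - {"translation": [0,0,0],"angular": [0,0,0],"hand": 0.075}
    - {"translation": [0,0,0],"angular": [0,0,0],"hand": 0.085}
    - {"translation": [0,0,0],"angular": [0,0,0],"hand": 0.085}
    - {"translation": [0,0,0],"angular": [0,0,0],"hand": 0.085}

```text
time_s: 11.7
eef_pos: [0.5661, 0.2098, 0.1713]
eef_rot: [0.0, 0.999, 0.041, 0.0]
wrist_force: [-0.1, 0.9, -0.1]
opening: 0.995
```

```bash
python3 snap.py wrist w12; python3 snap.py side s12;python3 - <<'E'
from h import *
import pickle
c,o=pickle.load(open("s12.pkl","rb"))
cv2.imwrite("pics/s12z.png",cv2.resize(c["img"][140:290,170:290,::-1],None,fx=4,fy=4,interpolation=cv2.INTER_CUBIC))
E
```

```text
11.7 [0.5661 0.2098 0.1713] yaw 0.0827375581439001 z [ 0. -0. -1.] F [-0.1479  0.8892 -0.1402] T [-0.0321 -0.0004 -0.0038] open 0.0849416671310136 q [ 0.1585  0.301   1.587  -0.      1.2535  1.6465]
11.75 [0.5661 0.2098 0.1713] yaw 0.08278719067605994 z [-0. -0. -1.] F [-0.3523  0.7854  0.9913] T [ 0.0147 -0.0228 -0.0201] open 0.08503342002951413 q [ 0.1585  0.301   1.587  -0.      1.2536  1.6465]
```

View pics/w12.png

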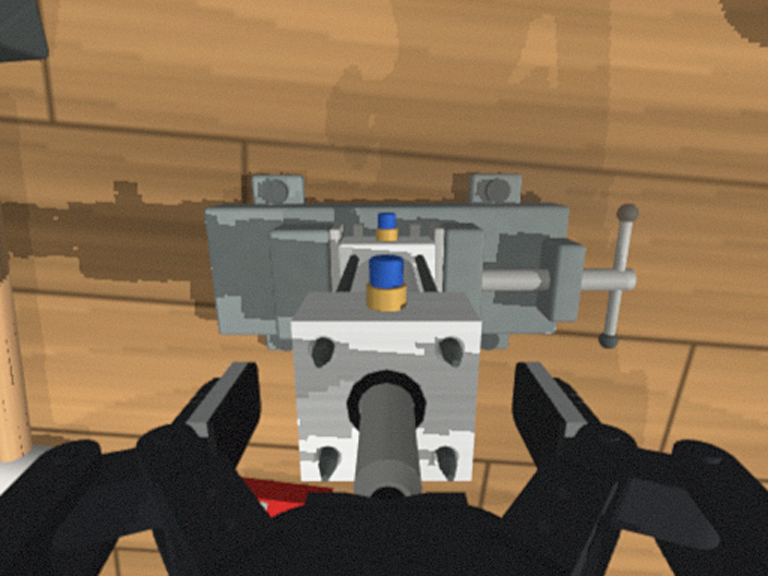

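View pics/s12z.png

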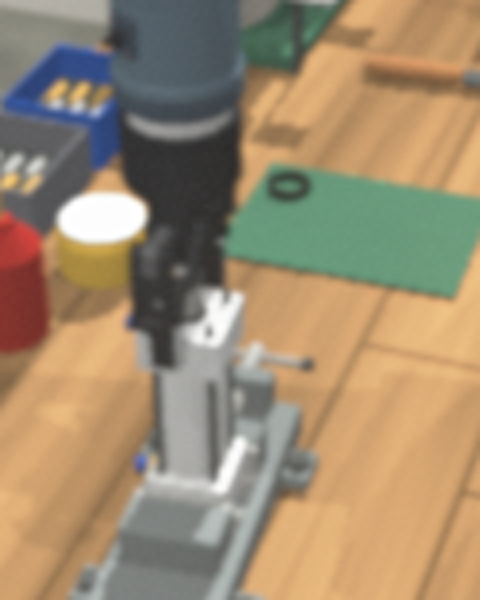

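Request:
apply_moves:
  plan:
    - {"translation": [0,0,-0.01],"angular": [0,0,0],"hand": 0.085}
    - {"translation": [0,0,-0.015],"angular": [0,0,0],"hand": 0.085}
    - {"translation": [0,0,-0.014],"angular": [0,0,0],"hand": 0.085}
    - {"translation": [0,0,0],"angular": [0,0,0],"hand": 0.06}
    - {"translation": [0,0,0],"angular": [0,0,0],"hand": 0.04}
    - {"translation": [0,0,0],"angular": [0,0,0],"hand": 0.03}
    - {"translation": [0,0,0],"angular": [0,0,0],"hand": 0.03}

```text
time_s: 12.68
eef_pos: [0.5657, 0.2097, 0.2097]
eef_rot: [0.0, 0.999, 0.041, -0.001]
wrist_force: [0.6, -0.5, 0.2]
opening: 0.352
```

```bash
python3 snap.py wrist w13; python3 snap.py top t13;python3 snap.py side s13;python3 - <<'E'
from h import *
import pickle
c,o=pickle.load(open("s13.pkl","rb"))
cv2.imwrite("pics/s13z.png",cv2.resize(c["img"][140:290,170:290,::-1],None,fx=4,fy=4,interpolation=cv2.INTER_CUBIC))
E
```

```text
12.675 [0.5657 0.2097 0.2097] yaw 0.08273845498680595 z [-0.0011 -0.0002 -1.    ] F [ 0.6003 -0.4553  0.2212] T [-0.0044 -0.0281 -0.0131] open 0.030098369139372774 q [0.1585 0.2627 1.5536 0.     1.3264 1.6465]
12.725 [0.5658 0.2097 0.2098] yaw 0.08276954716332631 z [-0.0008 -0.0001 -1.    ] F [-0.1128  0.205  -0.4046] T [ 0.0234  0.0521 -0.0414] open 0.02987366146186269 q [ 0.1585  0.2626  1.5535 -0.      1.3264  1.6465]
12.775 [0.5659 0.2098 0.2099] yaw 0.08277239897043333 z [-0.0007 -0.0001 -1.    ] F [ 0.602  -0.4459  0.9699] T [ 0.0058 -0.0167  0.0386] open 0.03056577287325687 q [0.1585 0.2625 1.5533 0.     1.3264 1.6465]
```

View pics/w13.png

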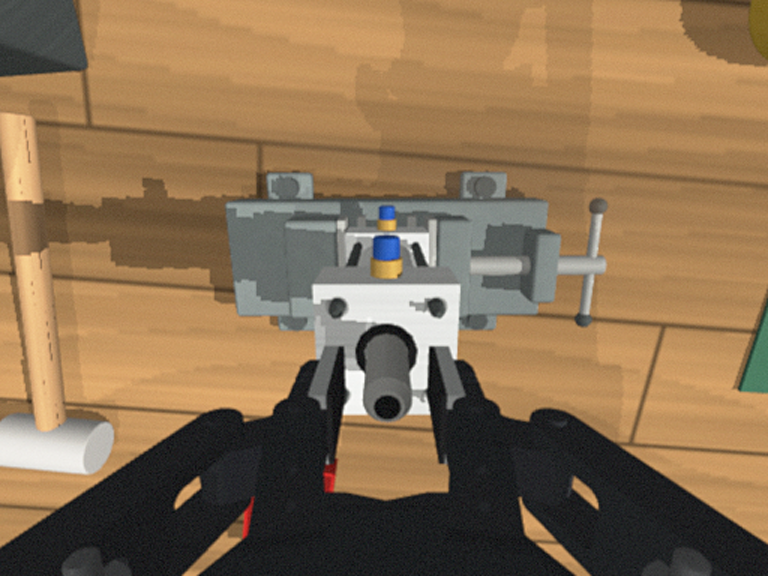

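View pics/s13z.png

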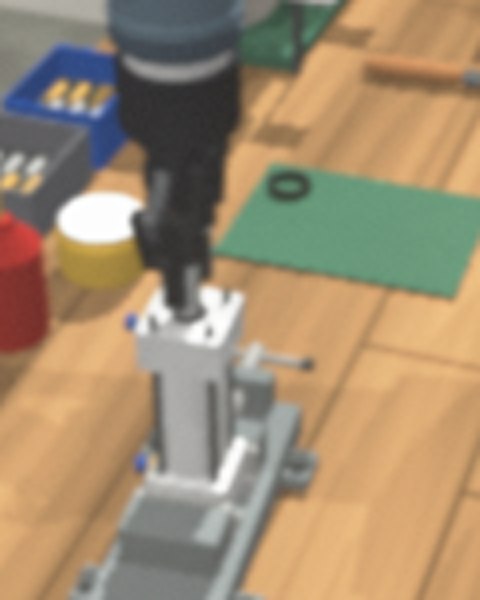

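Request:
apply_moves:
  plan:
    - {"translation": [0,0,0],"angular": [0,0,0],"hand": 0.015}
    - {"translation": [0,0,0],"angular": [0,0,0],"hand": 0.005}
    - {"translation": [0,0,0],"angular": [0,0,0],"hand": 0.005}
    - {"translation": [0,0,0],"angular": [0,0,0],"hand": 0.005}
    - {"translation": [0,0,0],"angular": [0,0,0],"hand": 0.005}

```text
time_s: 13.45
eef_pos: [0.5661, 0.2097, 0.2104]
eef_rot: [0.0, 0.999, 0.041, 0.0]
wrist_force: [0.7, -0.8, 0.9]
opening: 0.162
```

```bash
python3 snap.py wrist w14; python3 - <<'E'
from bench import ctrl
for i in range(4):
    ctrl.camera("top"); o=ctrl.get_obs(); print(o["time_s"],o["eef_pos"].round(4),o["wrist_force"].round(2),o["torque"].round(3))
E
```

```text
13.45 [0.5661 0.2097 0.2104] yaw 0.08274209090663509 z [ 0.0001 -0.0001 -1.    ] F [ 0.7102 -0.8087  0.9355] T [-0.1052  0.0405 -0.0381] open 0.013803264125499443 q [ 0.1584  0.262   1.553  -0.0001  1.3264  1.6465]
13.55 [0.5661 0.2097 0.2104] [-0.13  0.24  1.42] [-0.209  0.067  0.023]
13.6 [0.5661 0.2097 0.2104] [-0.12 -0.93  0.35] [-0.207  0.106 -0.029]
13.65 [0.5661 0.2098 0.2104] [-0.5  -0.54  1.48] [-0.174  0.001 -0.015]
13.7 [0.5661 0.2097 0.2104] [-1.32 -0.48  1.83] [-0.195  0.056 -0.039]
```

View pics/w14.png

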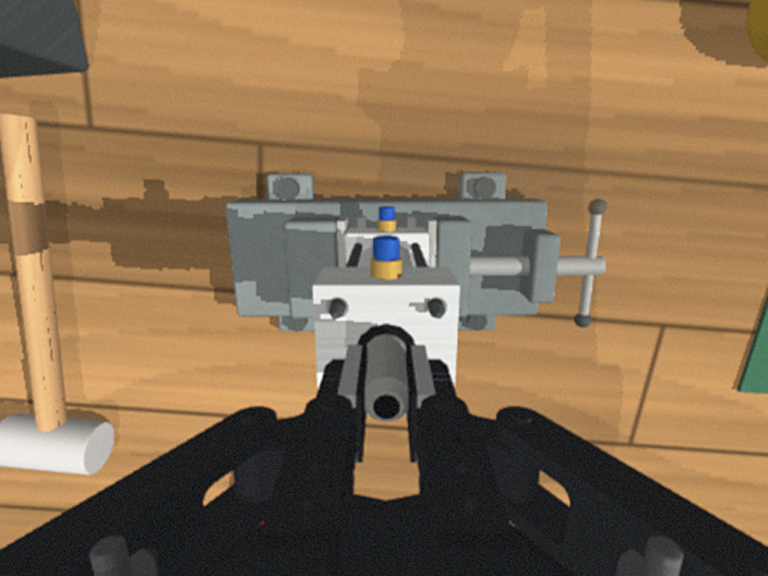

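Request:
apply_moves:
  plan:
    - {"translation": [0,0,-0.001],"angular": [0,0,0],"hand": 0.005}
    - {"translation": [0,0,-0.002],"angular": [0,0,0],"hand": 0.005}
    - {"translation": [0,0,-0.002],"angular": [0,0,0],"hand": 0.005}

```text
time_s: 14.08
eef_pos: [0.5656, 0.2098, 0.2147]
eef_rot: [0.0, 0.999, 0.041, -0.001]
wrist_force: [0.2, -0.2, -2.8]
opening: 0.162
```

```bash
python3 snap.py wrist w15; python3 - <<'E'
from bench import ctrl
for i in range(4):
    ctrl.camera("top"); o=ctrl.get_obs(); print(o["time_s"],o["eef_pos"].round(4),o["wrist_force"].round(2),o["torque"].round(3))
E
```

```text
14.075 [0.5656 0.2098 0.2147] yaw 0.08284342459976553 z [-0.0014 -0.0001 -1.    ] F [ 0.1851 -0.2443 -2.8198] T [ 0.0079 -0.0289  0.0027] open 0.013814555352686693 q [0.1586 0.2581 1.5488 0.0001 1.3361 1.6465]
14.175 [0.566  0.2098 0.2153] [ 0.    0.42 -4.85] [-0.055 -0.039 -0.042]
14.225 [0.566  0.2099 0.2152] [-0.27 -0.64 -3.83] [ 0.009 -0.021  0.037]
14.275 [0.5659 0.2098 0.2152] [-0.06 -0.33 -3.59] [-0.028  0.012 -0.018]
14.325 [0.5659 0.2098 0.2152] [ 0.78 -0.57 -5.27] [ 0.009 -0.028 -0.025]
```

View pics/w15.png

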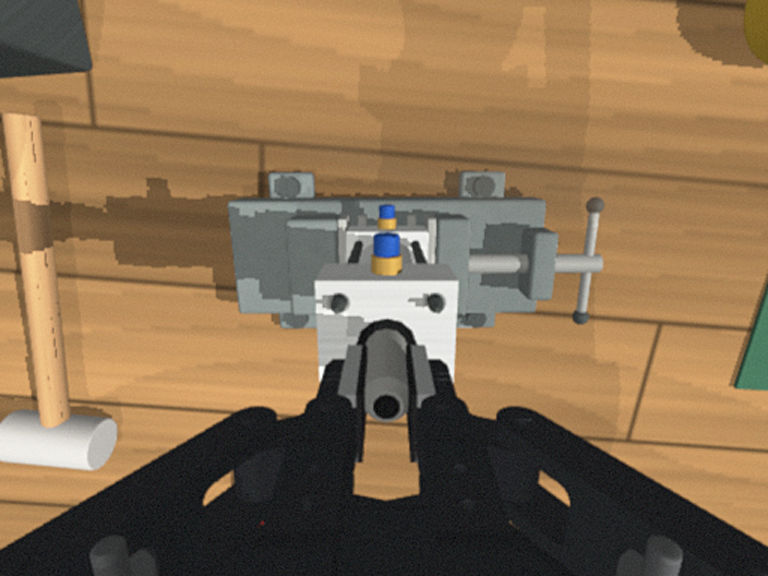

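Request:
apply_moves:
  plan:
    - {"translation": [0,0,-0.003],"angular": [0,0,0],"hand": 0.005}
    - {"translation": [0,0,-0.004],"angular": [0,0,0],"hand": 0.005}
    - {"translation": [0,0,-0.004],"angular": [0,0,0],"hand": 0.005}
    - {"translation": [0,0,-0.004],"angular": [0,0,0],"hand": 0.005}

```text
time_s: 14.82
eef_pos: [0.5661, 0.2098, 0.2307]
eef_rot: [-0.0, 0.999, 0.041, 0.0]
wrist_force: [0.5, 0.0, -5.2]
opening: 0.157
```

Request:
apply_moves:
  plan:
    - {"translation": [0,0,-0.004],"angular": [0,0,0],"hand": 0.005}
    - {"translation": [0,0,-0.004],"angular": [0,0,0],"hand": 0.005}
    - {"translation": [0,0,-0.004],"angular": [0,0,0],"hand": 0.005}
    - {"translation": [0,0,-0.003],"angular": [0,0,0],"hand": 0.005}
    - {"translation": [0,0,0],"angular": [0,0,0],"hand": 0.005}
    - {"translation": [0,0,0],"angular": [0,0,0],"hand": 0.005}
    - {"translation": [0,0,0],"angular": [0,0,0],"hand": 0.005}

```text
time_s: 15.7
eef_pos: [0.5659, 0.2097, 0.245]
eef_rot: [0.0, 0.999, 0.041, -0.0]
wrist_force: [0.6, 0.9, -3.6]
opening: 0.158
```

```bash
python3 snap.py wrist w16; python3 snap.py side s16; python3 - <<'E'
from bench import ctrl
import pickle
from h import *
for i in range(4):
    ctrl.camera("top"); o=ctrl.get_obs(); print(o["time_s"],o["eef_pos"].round(4),o["wrist_force"].round(2),o["torque"].round(3))
c,o=pickle.load(open("s16.pkl","rb"))
cv2.imwrite("pics/s16z.png",cv2.resize(c["img"][140:290,170:290,::-1],None,fx=4,fy=4,interpolation=cv2.INTER_CUBIC))
E
```

```text
15.7 [0.5659 0.2097 0.245 ] yaw 0.08277487054571402 z [-0.0004 -0.0001 -1.    ] F [ 0.5865  0.9221 -3.6485] T [ 0.0471 -0.0151  0.0026] open 0.013479789709489648 q [ 0.1585  0.2327  1.5173 -0.      1.392   1.6465]
15.75 [0.566  0.2098 0.2451] yaw 0.08280883562078649 z [-0.0003 -0.     -1.    ] F [-0.4567 -0.6239 -4.0039] T [-0.0106 -0.036   0.014 ] open 0.013731698057089901 q [0.1585 0.2327 1.5173 0.     1.392  1.6465]
15.85 [0.566  0.2098 0.2451] [ 0.02  0.58 -3.92] [ 0.01  -0.009  0.038]
15.9 [0.566  0.2098 0.2452] [ 0.12 -0.44 -3.4 ] [ 0.001 -0.02   0.021]
15.95 [0.566  0.2098 0.2452] [-0.45  0.3  -5.  ] [-0.024 -0.024 -0.019]
16.0 [0.566  0.2098 0.2452] [ 0.64  0.48 -4.21] [ 0.014 -0.073  0.017]
```

View pics/w16.png

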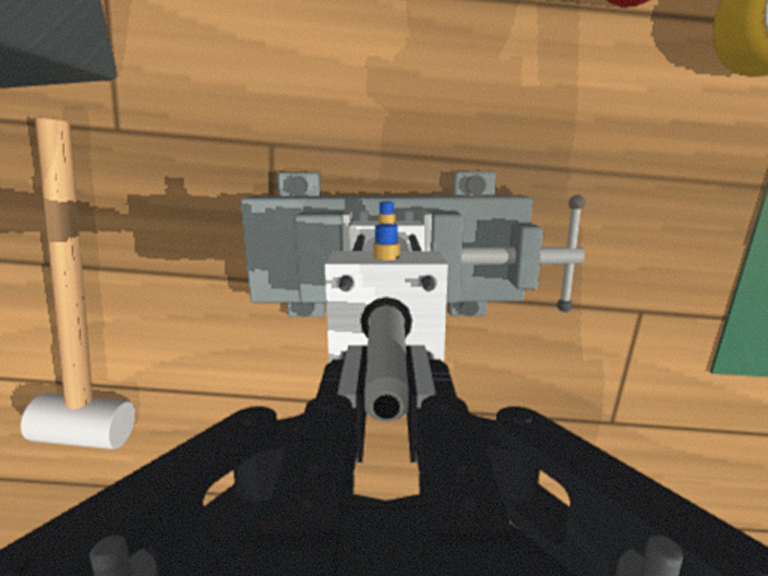

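View pics/s16z.png

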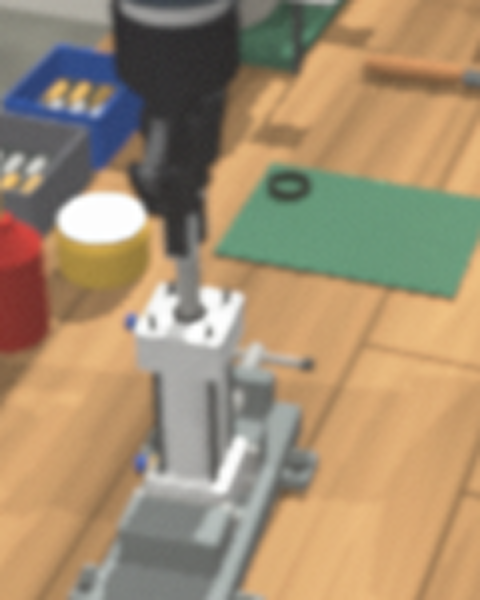

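The wrist view shows the rod end still at (386,405) in the jaws, so it hasn't slipped. The side view shows the head where it was. Force is steady at the rod's weight, so I'm handing in.

```bash
python3 -c "
from bench import ctrl
print(ctrl.hand_in())"
```

```text
the job is handed in; nothing more can be done
None
```

The head is seated on the barrel and released, and the rod is held in the gripper, drawn up 34.8 mm. I handed the job in at about 16 s of the 58 s allowed; the hand-in reports no verdict.

- **Head:** It went down over the piston rod and tie rods with no measurable contact force. It touched the rim where expected: the tool was 7.4 mm over 165 mm, matching the grip height I had measured. I pressed it down with about 8 N and then opened the fingers fully. The pictures afterwards show it flush, with its air fitting above the lower cap's fitting.
- **Rod:** I gripped it above the tie-rod tips and drew it straight up. In the wrist view the rod end is at the same pixel before and after the draw, so it did not slip. The wrist force stayed at about -4 N vertically, close to the rod's own weight, with sideways forces within about 1 N. That shows no sign of binding. In the last side view the head had not moved.
- **Disagreement:** The top and wrist cameras differed by about 3 to 5 mm on the x positions of the head and the vise. I positioned the head relative to the cylinder using the wrist camera alone, which cancels that error, and the fit confirmed it.
- **Not checked:** I did not measure the bystanders' positions again. The arm kept well clear of them, and none shows any change in the views I looked at.

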